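# Balance a connecting rod on the balancing stand

## Task

The engine's connecting rod lies across the raised bar of the balancing stand with its big end sunk onto the base. Shift the rod lengthwise until it balances by itself, level and still across the bar with neither end touching the base, so that its balance point can be marked there. Leave it balanced, big end on the same side as now, and do not disturb the other things on the counter.

Things in the scene. Friction and masses are not known exactly. Their poses are not given: they have to be found in the camera images.
- stand: Balancing stand, fixed. Grey base plate 290 x 130 mm, 12 mm thick, with an upright steel bar across its middle, 10 mm thick (x), 110 mm long (y), its flat crest 24 mm above the plate. Origin: centre of the plate's underside, on the counter; x along the plate's long side, square to the bar; y along the bar; z up. The rod lies about along x, big end at -x, small end at +x.
- crest (a point): Middle of the bar's flat crest, 36 mm above the counter. The rod tips level once its balance point has just passed the crest's near edge; pushed some 5 to 8 mm further it tips over onto its small end. After tipping it may rock faintly for two or three seconds before it lies still.
- rod: Steel connecting rod, 204 mm long, 0.6 to 0.8 kg, flat underside; rings 22 mm thick, beam between them 32 mm wide, 12 to 18 mm thick. Origin: underside, centre of the big hole; x along the rod to the small end, z up. Its hidden balance point differs from rod to rod: x = 34 to 54 mm. It starts leaning about 0.2 rad, big end on the base plate, and slides with a few newtons.
- big_hole (a point): Centre of the open through hole (58 mm diameter) of the rod's big end, at its top face. The big ring is 84 mm in outer diameter, 96 mm wide over its two bolt lugs. Closed fingertips fit in the hole and can push the rod either way.
- small_hole (a point): Centre of the 26 mm through hole of the rod's small end, at its top face, 140 mm from the big hole. The small ring is 44 mm in outer diameter.
- piston: Bystander: aluminium piston standing upright, diameter 82 mm, 66 mm tall, origin at the centre of its underside.
- wrench: Bystander: flat steel wrench 190 mm long lying along its x, origin near its middle on the counter.
- carton: Bystander: brown carton 90 x 90 x 100 mm, origin at the centre of its underside.
- can: Bystander: plain metal can, diameter 64 mm, 130 mm tall, origin at the centre of its underside.
Mind the look-alikes: they are no part of the job. Of the things that look like the rod, the largest one is meant.

How it is judged:
By the outcome, as a careful person would: the job done as asked, in the order asked, and still so for the second after the job is handed in, with the robot touching nothing.
It also fails if it takes over 72 s, if anything falls off the work surface, if the arm or the gripper's body presses on something with over 40 N, if the wrist force passes 120 N, or if a joint passes its speed limit or range.

## Robot

A 6-joint arm with a two-finger parallel gripper is mounted at the origin on the work surface. World frame = base frame: x ahead of the robot, y to its left, z up, the work surface at z = 0. Lengths are in m, angles in rad, forces in N, time in s.
With the tool pointing down it reaches from about 0.375 to 0.975 m from the base axis. Payload 3.8 kg.
Tool frame: the origin (TCP) lies midway between the tips of the shut fingers; the grasp point (between the pads) lies 19 mm behind it; x points along the fingers, z is the direction in which the jaws open and shut, and the axes are right-handed (so a half turn about x gives the same grasp; the last joint's range is limited). The gripper opens to 85 mm and grips with 20 to 120 N. Pads are 22 mm wide; open, the fingers measure 114 mm over their backs; the gripper's body (76 mm by 85 mm) begins 54 mm behind the grasp point. The pads swing forward as they close: fully open they stand 13 mm farther back than shut.
Start: joints at [-1.276, 0.264, 1.604, -0, 1.274, -0.037], TCP at [0.22, -0.638, 0.231] pointing down, gripper open.
Joint ranges: [-2.63, 2.63], [-0.94, 2.18], [0.31, 2.57], [-1.31, 4.45], [0, 2.66], [-2.55, 2.55]. Speed limits (rad/s): [2.57, 2.57, 3.14, 3.14, 3.14, 3.14].

## Interface

Orientations are given as a rotation vector (axis times angle).
In Python, from workcell import * gives the robot as it stands. The module is installed in compiled form; this text tells all that it offers.
- The arm moves only by the tool carry_out, never from a script. Its arguments are lists of equal length, an entry for each row: "offset": the shift along the tool's x, y, z in cm, a list of three; "delta_rot": the turn, a rotation vector about the tool's x, y, z in degrees, a list of three. A call has exactly 5 rows; each row shifts and turns the commanded pose from where the row before left it, along the tool's axes as they then stand; what a row does not reach is not made up. A row lasts 1/12 s, in which the tool goes at most 41.7 mm and 7.16 degrees, less where a joint would pass 70% of its speed; a pose out of reach is approached as far as the arm can. A call is refused whole if a number of a shift passes 4.17 or a number of a turn 7.16, either way. A call with a gripper value outside its range is refused whole. "fingers" is the opening, from -1 (shut) to 1 (fully open), set as the call begins (left out, the last holds). The fingers move at their own pace and stop on an object; "newtons" is the grip in N (left out, the last holds). Time passes only in rows, so rows that do not move let the fingers close, or fill a call up. It gives the time, the measured TCP pose, the force and the opening at its end, in the units of the state.
- read_state(): the state, without advancing time (a new reading comes with each control period).
- read_camera(name): name is "scene" or "top" or "wrist"; returns (picture, depth): 420x560x3 uint8, red, green, blue; 420x560 float32, m along the optical axis (not along the pixel's ray), 0 where there is no reading.
- get_calibration(name): a dict with "fx", "fy", "cx", "cy" (pixels), "R" (3x3) and "t" (3): a world point X has camera coordinates R X + t; the wrist camera has in their place "mount" (4x4, takes a point from camera to tool coordinates, whose origin is the TCP and whose axes are the tool frame's). Camera axes: x right, y down, z forward; pixel columns grow to the right and rows downward; lengths in m; the calibration is good to about 2 mm. A picture is of the moment at which its call begins: read the wrist's pose just before it. get_calibration takes no time and is no camera call.
- finish_job(): hands the job in, once; it reports no verdict.
The state is a dict: "time": time; "q": joint angles; "joint_vel": joint speeds; "joint_torque": joint torques, N m; "tool_pos": TCP position; "tcp_rot": TCP orientation; "wrist_force": force on the tool from outside, world axes, zero at the start; "torque": the same for the moment, N m; "width": opening from 0.0 (shut) to 1.0 (fully open).
Only numpy, scipy, OpenCV 4.12 (cv2) and the standard library are available. Lean on these libraries where they do the work, as an engineer would, in place of code of your own. Each camera call takes 0.05 s, during which the arm holds its last target. There are 200 camera calls.

## Working session

There is one attempt and no reset: what is moved stays moved. The work goes in short steps, Python scripts to look and compute and a tool call to move; the robot and the scene stay as the last step left them, time stands still between calls to the robot, and variables do not carry over. Pictures are saved under pics/ and viewed, about 8 in all and at most 12, crops included, and the job is handed in when it is done.

Besides the shell and the picture viewer there is one more tool, called after "Request:" as name(argument=value, ...), one argument or row to a line, values as JSON. carry_out: Moves the arm, as the interface text tells. Its arguments: {"type":"object","properties":{"offset":{"type":"array"},"delta_rot":{"type":"array"},"fingers":{"type":"number"},"newtons":{"type":"number"}},"required":["offset","delta_rot"]}

```bash
mkdir -p pics
cat > h.py <<'E'
from workcell import *
import numpy as np, cv2
from scipy.spatial.transform import Rotation as Ro
def pts(name,depth,st=None):
    c=get_calibration(name);v,u=np.indices(depth.shape)
    p=np.stack([(u-c['cx'])/c['fx']*depth,(v-c['cy'])/c['fy']*depth,depth],-1)
    if name=='wrist':
        M=np.array(c['mount']);p=p@M[:3,:3].T+M[:3,3]
        return p@Ro.from_rotvec(st['tcp_rot']).as_matrix().T+np.array(st['tool_pos'])
    return (p-np.array(c['t']))@np.array(c['R'])
def shot(name,fn):
    st=read_state();im,d=read_camera(name);cv2.imwrite('pics/'+fn,im[:,:,::-1]);np.savez('pics/'+fn[:-4],im=im,d=d)
    return im,d,pts(name,d,st)
E
python3 - <<'E'
from h import *
s=read_state();print(s['time'],s['tool_pos'],Ro.from_rotvec(s['tcp_rot']).as_matrix().round(3),s['width'],s['wrist_force'])
a,_,_=shot('scene','s0.png');b,_,p=shot('top','t0.png')
E
```

```text
0.0 [ 0.21963745 -0.63748183  0.22993281] [[-0.001  0.945  0.326]
 [ 0.002  0.326 -0.945]
 [-1.     0.    -0.002]] 0.9976840981069516 [ 0.08473871 -0.85084489  0.91867319]
```

View pics/t0.png

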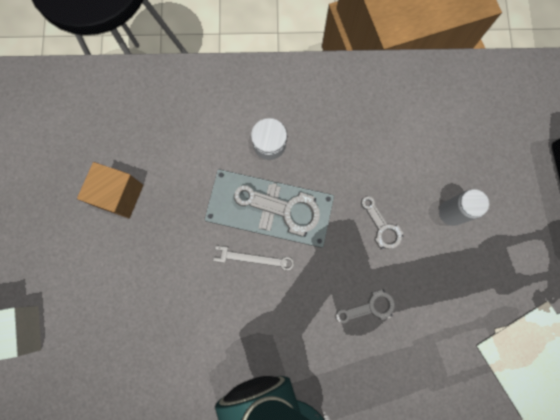

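View pics/s0.png

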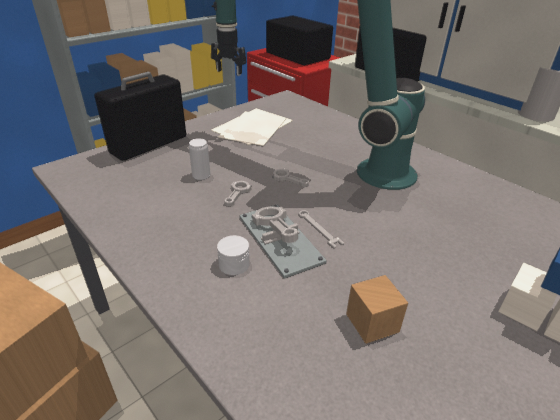

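The top view shows the rod on the stand, with its big hole at about pixel (302,213), its small hole at (245,195) and the bar around (271,205). The wrench lies below it and the piston above it. Next I'll locate these in the world frame.

Run:
```python
from h import *
z=np.load('pics/t0.npz');p=pts('top',z['d']);im=z['im']
for n,(u,v) in dict(big=(302,213),small=(245,195),bar1=(277,186),bar2=(265,227),c1=(222,174),c2=(331,198),c3=(320,241),c4=(210,217),wr1=(220,255),wr2=(288,264),pist=(269,135)).items(): print(n,p[v,u].round(4))
# plate mask: teal colour
hsv=cv2.cvtColor(im,cv2.COLOR_RGB2HSV)
print(hsv[180,230],hsv[225,295],hsv[300,150])
P=p.reshape(-1,3);m=(abs(P[:,0]-.5)<.25)
h=p[...,2]
roi=(np.indices(h.shape)[0]>165)&(np.indices(h.shape)[0]<246)&(np.indices(h.shape)[1]>205)&(np.indices(h.shape)[1]<336)
m=(roi&(h>.006)).astype(np.uint8)
print(p[m>0][:,2].max()); c=max(cv2.findContours(m,0,2)[0],key=cv2.contourArea)[:,0]
w=p[c[:,1],c[:,0],:2].astype(np.float32);r=cv2.minAreaRect(w);print(r,cv2.boxPoints(r))
rim=(roi&(h>.025)).astype(np.uint8)
cv2.imwrite('pics/crop.png',cv2.resize(im[160:250,200:340,::-1],None,fx=5,fy=5,interpolation=2))
```

```text
big [ 0.5233 -0.051   0.013 ]
small [0.5701 0.0847 0.0121]
bar1 [0.5894 0.0073 0.0182]
bar2 [0.4886 0.037  0.0337]
c1 [0.6218 0.1394 0.0178]
c2 [ 0.5582 -0.1216  0.0142]
c3 [ 0.4551 -0.0912  0.0168]
c4 [0.5174 0.1675 0.0172]
wr1 [ 0.4286  0.1459 -0.0014]
wr2 [ 0.4038 -0.015   0.0026]
pist [0.7008 0.0236 0.0656]
[ 87  18 153] [ 75   5 191] [ 15  12 132]
1.0130436243109386
((0.5386055111885071, 0.027742236852645874), (0.2900598347187042, 0.13086265325546265), 75.92383575439453) [[ 0.43986592 -0.09701926]
 [ 0.56679916 -0.12884656]
 [ 0.6373451   0.15250373]
 [ 0.51041186  0.18433103]]
```

View pics/crop.png

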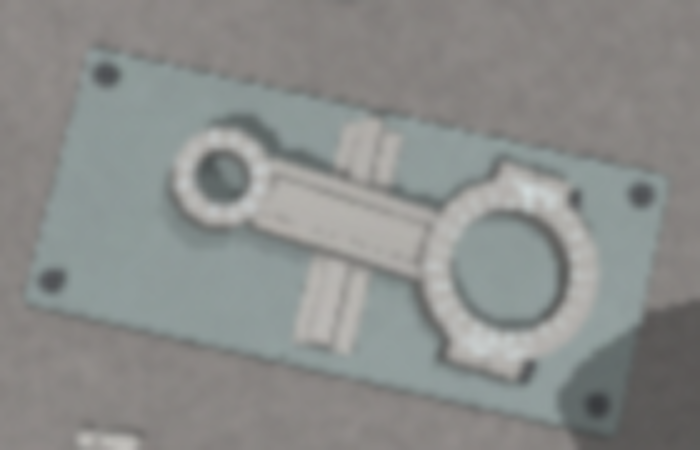

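The crop shows the rod clear of the plate corners, with the hole rims at about (301.6,213.4) and (244.4,195). I'll cast those pixels onto the height of the rod's top faces.

Run:
```python
from h import *
c=get_calibration('top');R=np.array(c['R']);t=np.array(c['t'])
def ray(u,v,z):
    o=-R.T@t;d=R.T@np.array([(u-c['cx'])/c['fx'],(v-c['cy'])/c['fy'],1]);return o+d*(z-o[2])/d[2]
b=ray(301.6,213.4,.042);s=ray(244.4,195,.070);print(b,s,np.linalg.norm(b-s))
cor=[ray(x/5+200,y/5+160,.012) for x,y in((95,48),(667,178),(612,435),(28,300))]
print(np.mean(cor,0)); d=(cor[0]+cor[3]-cor[1]-cor[2])[:2];print(d/2,np.degrees(np.arctan2(d[1],d[0])))
bar=[ray(x/5+200,y/5+160,.036) for x,y in((358,122),(312,345))]+[ray(x/5+200,y/5+160,.036) for x,y in((386,127),(340,350))];print(np.array(bar))
print('rod ang',np.degrees(np.arctan2(*(s-b)[1::-1])))
st=read_state();T=Ro.from_rotvec(st['tcp_rot']).as_matrix()
print('tool delta cm',T.T@(np.array([b[0],b[1],.15])-st['tool_pos'])*100)
```

```text
[ 0.51749115 -0.04848911  0.042     ] [0.5576818  0.08139983 0.07      ] 0.13881795260959842
[0.53789034 0.02539148 0.012     ]
[0.07003588 0.27546785] 75.7351599913089
[[0.5892936  0.01994337 0.036     ]
 [0.48374515 0.04297893 0.036     ]
 [0.58660922 0.00678138 0.036     ]
 [0.48114876 0.03005914 0.036     ]]
rod ang 72.80671672415171
tool delta cm [  8.10624542  47.34337629 -45.97498333]
```

Request:
carry_out(
  offset=[
    [0,2.37,-2.3],
    [0,2.37,-2.3],
    [0,2.37,-2.3],
    [0,2.37,-2.3],
    [0,2.37,-2.3],
  ],
  delta_rot=[
    [0,0,0],
    [0,0,0],
    [0,0,0],
    [0,0,0],
    [0,0,0],
  ],
  fingers=-1,
  newtons=40,
)

```text
time: 0.52
tool_pos: [0.2946, -0.4891, 0.2305]
tcp_rot: [0.962, 1.349, -0.961]
wrist_force: [0.0, -0.7, 0.5]
width: 0.3
```

Request:
carry_out(
  offset=[
    [0,2.37,-2.3],
    [0,2.37,-2.3],
    [0,2.37,-2.3],
    [0,2.37,-2.3],
    [0,2.37,-2.3],
  ],
  delta_rot=[
    [0,0,0],
    [0,0,0],
    [0,0,0],
    [0,0,0],
    [0,0,0],
  ],
)

```text
time: 0.93
tool_pos: [0.3692, -0.3417, 0.2308]
tcp_rot: [0.962, 1.349, -0.962]
wrist_force: [2.0, -0.0, 0.4]
width: 0.002
```

Request:
carry_out(
  offset=[
    [0,2.37,-2.3],
    [0,2.37,-2.3],
    [0,2.37,-2.3],
    [0,2.37,-2.3],
    [0,2.37,-2.3],
  ],
  delta_rot=[
    [0,0,0],
    [0,0,0],
    [0,0,0],
    [0,0,0],
    [0,0,0],
  ],
)

```text
time: 1.35
tool_pos: [0.4437, -0.1945, 0.231]
tcp_rot: [0.961, 1.349, -0.962]
wrist_force: [0.6, -0.2, -0.1]
width: 0.001
```

Request:
carry_out(
  offset=[
    [0,2.37,-2.3],
    [0,2.37,-2.3],
    [0,2.37,-2.3],
    [0,2.37,-2.3],
    [0,2.37,-2.3],
  ],
  delta_rot=[
    [0,0,0],
    [0,0,0],
    [0,0,0],
    [0,0,0],
    [0,0,0],
  ],
)

```text
time: 1.77
tool_pos: [0.5183, -0.0472, 0.2309]
tcp_rot: [0.961, 1.349, -0.962]
wrist_force: [-1.0, -0.4, 0.4]
width: 0.001
```

Request:
carry_out(
  offset=[
    [0.8,0,0],
    [0.8,0,0],
    [0.8,0,0],
    [0.8,0,0],
    [0.8,0,0],
  ],
  delta_rot=[
    [6.66,0,0],
    [6.66,0,0],
    [6.66,0,0],
    [6.66,0,0],
    [6.66,0,0],
  ],
)

```text
time: 2.18
tool_pos: [0.5178, -0.0485, 0.1904]
tcp_rot: [1.394, 1.079, -1.395]
wrist_force: [-0.2, 0.4, -0.6]
width: 0.001
```

Run:
```python
from h import *
im,d,p=shot('wrist','w0.png')
s=read_state();T=Ro.from_rotvec(s['tcp_rot']).as_matrix();print(s['time'],s['tool_pos'],T.round(3),s['width'],s['wrist_force'],s['q'])
```

```text
2.2333 [ 0.51658559 -0.04846343  0.18847843] [[-0.004  0.966 -0.257]
 [ 0.001 -0.257 -0.966]
 [-1.    -0.004  0.   ]] 0.0010138047227953697 [-0.62247852 -0.05301381 -1.45414221] [-1.41558418e-01  2.37937194e-03  1.97966336e+00  1.37565807e-05
  1.16356149e+00  1.68909906e+00]
```

View pics/w0.png

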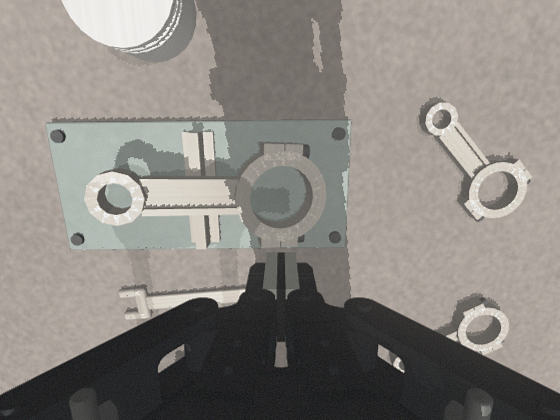

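The wrist view shows the big hole centred at about pixel (281,198), with the small hole at (116,198). I'll check the hole against the tool position.

Run:
```python
from h import *
s=read_state();T=Ro.from_rotvec(s['tcp_rot']).as_matrix();c=get_calibration('wrist');M=np.array(c['mount'])
def ray(u,v,z):
    o=T@M[:3,3]+s['tool_pos'];d=T@M[:3,:3]@np.array([(u-c['cx'])/c['fx'],(v-c['cy'])/c['fy'],1]);return o+d*(z-o[2])/d[2]
b=ray(281,198,.042);m=ray(116,198,.07);print(b,m,np.linalg.norm(b-m),np.degrees(np.arctan2(*(m-b)[1::-1])))
print(T.T@(b-s['tool_pos'])*100)
ax=np.array([.2465,.969,0]);print('bar',[ray(u,v,.036) for u,v in((199,131),(206,248))])
z=np.load('pics/w0.npz');p=pts('wrist',z['d'],s)
print(p[198,245],p[198,318],p[198,225],p[198,97])
```

```text
[ 0.51663    -0.05009462  0.042     ] [0.5578691 0.0780631 0.07     ] 0.1375102354145044 72.16265647909239
[14.64761266  0.10457753  0.14974948]
bar [array([0.59154954, 0.00382231, 0.036     ]), array([0.485931  , 0.03279423, 0.036     ])]
[ 0.52622701 -0.01970897  0.04792618] [ 0.50558751 -0.08283079  0.0328417 ] [ 0.52957806 -0.00119033  0.04168394] [0.5618299  0.09315706 0.06976231]
```

Request:
carry_out(
  offset=[
    [2.2,0.02,0],
    [2.2,0.02,0],
    [2.2,0.02,0],
    [2.2,0.02,0],
    [2.2,0.02,0],
  ],
  delta_rot=[
    [0,0,0],
    [0,0,0],
    [0,0,0],
    [0,0,0],
    [0,0,0],
  ],
)

```text
time: 2.65
tool_pos: [0.5189, -0.0491, 0.0804]
tcp_rot: [1.389, 1.082, -1.389]
wrist_force: [0.1, 1.0, -0.1]
width: 0.001
```

Request:
carry_out(
  offset=[
    [1.1,0,0],
    [1.1,0,0],
    [1.1,0,0],
    [1.1,0,0],
    [1.1,0,0],
  ],
  delta_rot=[
    [0,0,0],
    [0,0,0],
    [0,0,0],
    [0,0,0],
    [0,0,0],
  ],
)

```text
time: 3.07
tool_pos: [0.52, -0.0492, 0.0262]
tcp_rot: [1.391, 1.08, -1.389]
wrist_force: [0.2, 0.6, 1.0]
width: 0.001
```

Request:
carry_out(
  offset=[
    [0,0,-0.2],
    [0,0,-0.2],
    [0,0,-0.2],
    [0,0,-0.2],
    [0,0,-0.2],
  ],
  delta_rot=[
    [0,0,0],
    [0,0,0],
    [0,0,0],
    [0,0,0],
    [0,0,0],
  ],
)

```text
time: 3.48
tool_pos: [0.5225, -0.0393, 0.0271]
tcp_rot: [1.391, 1.08, -1.389]
wrist_force: [0.7, -0.1, 0.7]
width: -0.0
```

Request:
carry_out(
  offset=[
    [0,0,-0.15],
    [0,0,-0.15],
    [0,0,-0.15],
    [0,0,-0.15],
    [0,0,-0.15],
  ],
  delta_rot=[
    [0,0,0],
    [0,0,0],
    [0,0,0],
    [0,0,0],
    [0,0,0],
  ],
)

```text
time: 3.9
tool_pos: [0.5237, -0.0331, 0.0268]
tcp_rot: [1.389, 1.079, -1.39]
wrist_force: [-1.5, -6.1, 2.5]
width: 0.001
```

Request:
carry_out(
  offset=[
    [0,0,-0.1],
    [0,0,-0.1],
    [0,0,-0.1],
    [0,0,-0.1],
    [0,0,-0.1],
  ],
  delta_rot=[
    [0,0,0],
    [0,0,0],
    [0,0,0],
    [0,0,0],
    [0,0,0],
  ],
)

```text
time: 4.32
tool_pos: [0.525, -0.0285, 0.0269]
tcp_rot: [1.389, 1.079, -1.39]
wrist_force: [-1.7, -6.3, 3.9]
width: 0.003
```

Run:
```python
from h import *
im,d,p=shot('wrist','w1.png');s=read_state();print(s['time'],s['tool_pos'],s['wrist_force'])
im2,d2,p2=shot('scene','s1.png')
cv2.imwrite('pics/both.png',np.vstack([cv2.resize(im[:,:,::-1],(400,300)),cv2.resize(im2[190:290,210:350,::-1],(400,286))]))
```

```text
4.3667 [ 0.52503959 -0.02828468  0.0269054 ] [-1.59115521 -5.23040657  3.4125155 ]
```

View pics/both.png

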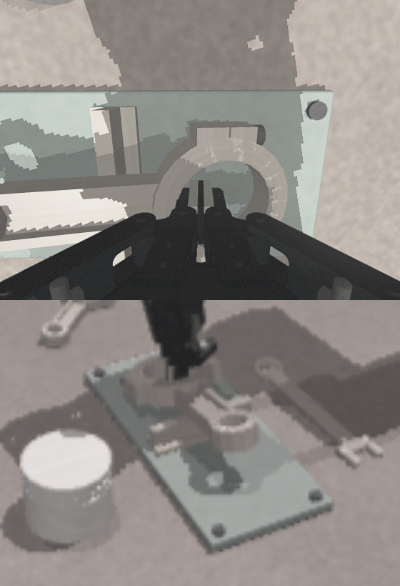

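The fingers are inside the big ring, pushing with about 6 N, and the rod is still leaning. I'll add a tilt monitor that works from depth.

```bash
cat > mon.py <<'E'
from h import *
C=np.array([.538,.0258]);ax=np.array([.2465,.969]);ay=np.array([-.969,.2465])
def mon(tag):
    s=read_state();out={}
    for n in('wrist','scene','top'):
        im,d,p=shot(n,f'{n}_{tag}.png');st=s
        q=p[d>0];X=(q[:,:2]-C)@ax;Y=(q[:,:2]-C)@ay;Z=q[:,2]
        m=(abs(Y)<.055)&(abs(X)<.16)&(Z>.022)&(Z<.085)
        o=[]
        for a in np.arange(-.14,.15,.02):
            k=m&(X>=a)&(X<a+.02)
            o.append(f'{np.percentile(Z[k],85)*1000:.0f}({k.sum()})' if k.sum()>8 else '-')
        print(n,' '.join(o))
        k=m&(X>.04)&(abs(Y)<.04)
        if n!='wrist' and k.sum()>10: print('   small end: xmax %.1f top %.1f'%(np.percentile(X[k],98)*1000,np.percentile(Z[k],85)*1000))
    print(s['time'],'tool X %.1f Y %.1f z %.1f'%(*( (np.array(s['tool_pos'])[:2]-C)@np.array([ax,ay]).T*1000),s['tool_pos'][2]*1000),s['wrist_force'].round(1))
if __name__=='__main__':
    import sys;mon(sys.argv[1])
E
python3 mon.py a
```

```text
wrist - 35(1627) 83(5432) 80(5358) 74(7607) 83(5826) 51(5844) 57(6069) 62(5827) 65(2120) - - - - -
scene - 36(13) 40(61) 74(60) 62(175) 56(155) 53(71) 54(163) 63(45) 72(64) 77(64) 78(111) - - -
   small end: xmax 93.0 top 76.9
top - 36(27) 38(27) - 49(19) 51(48) 53(61) - 64(45) 72(138) 77(111) 79(61) - - -
   small end: xmax 88.8 top 77.6
4.4167 tool X -55.6 Y -0.8 z 26.9 [-1.4 -4.2  3.9]
```

Request:
carry_out(
  offset=[
    [0,0,-0.1],
    [0,0,-0.1],
    [0,0,-0.1],
    [0,0,-0.1],
    [0,0,-0.1],
  ],
  delta_rot=[
    [0,0,0],
    [0,0,0],
    [0,0,0],
    [0,0,0],
    [0,0,0],
  ],
)

```text
time: 4.98
tool_pos: [0.5263, -0.0238, 0.027]
tcp_rot: [1.389, 1.079, -1.391]
wrist_force: [-1.6, -6.2, 3.5]
width: -0.004
```

Request:
carry_out(
  offset=[
    [0,0,-0.1],
    [0,0,-0.1],
    [0,0,-0.1],
    [0,0,0],
    [0,0,0],
  ],
  delta_rot=[
    [0,0,0],
    [0,0,0],
    [0,0,0],
    [0,0,0],
    [0,0,0],
  ],
)

```text
time: 5.4
tool_pos: [0.5271, -0.0207, 0.027]
tcp_rot: [1.389, 1.079, -1.39]
wrist_force: [-2.2, -5.8, 3.5]
width: -0.002
```

```bash
sed -i "s/('wrist','scene','top')/('scene','top')/" mon.py; python3 mon.py b
```

```text
scene - - 37(55) 76(52) 69(120) 54(181) 55(96) 53(157) 63(55) 73(36) 78(74) 82(129) 71(11) - -
   small end: xmax 100.8 top 80.9
top - - 36(47) - - 52(42) 54(59) 55(60) - 73(113) 78(121) 83(104) - - -
   small end: xmax 95.7 top 80.3
5.4 tool X -47.8 Y -0.9 z 27.0 [-2.2 -5.8  3.5]
```

The downward finger friction could hold back the tip. I'll push in small steps and let go after each one before checking.

Request:
carry_out(
  offset=[
    [0,0,-0.2],
    [0,0,0],
    [0,0,0.4],
    [0,0,0],
    [0,0,0],
  ],
  delta_rot=[
    [0,0,0],
    [0,0,0],
    [0,0,0],
    [0,0,0],
    [0,0,0],
  ],
)

```text
time: 5.92
tool_pos: [0.526, -0.0214, 0.0261]
tcp_rot: [1.391, 1.081, -1.391]
wrist_force: [-0.2, 0.2, -0.9]
width: 0.001
```

```bash
python3 mon.py c
```

```text
scene - - 37(61) 67(48) 68(98) 55(194) 55(108) 54(155) 64(54) 73(35) 78(77) 83(110) 78(31) - -
   small end: xmax 102.7 top 81.1
top - - 38(49) - - 53(45) 53(58) 56(52) - 72(128) 79(121) 83(107) - - -
   small end: xmax 98.5 top 81.0
5.9167 tool X -48.7 Y 0.0 z 26.1 [-0.2  0.2 -0.9]
```

Request:
carry_out(
  offset=[
    [0,0,-0.3],
    [0,0,-0.3],
    [0,0,0],
    [0,0,0.4],
    [0,0,0],
  ],
  delta_rot=[
    [0,0,0],
    [0,0,0],
    [0,0,0],
    [0,0,0],
    [0,0,0],
  ],
)

```text
time: 6.43
tool_pos: [0.5266, -0.0195, 0.0262]
tcp_rot: [1.391, 1.081, -1.39]
wrist_force: [0.1, 0.3, 0.3]
width: 0.003
```

```bash
python3 mon.py d
```

```text
scene - - 37(40) 75(57) 73(86) 55(199) 56(118) 55(161) 64(56) 71(37) 80(66) 84(87) 79(51) - -
   small end: xmax 104.5 top 81.5
top - - 37(39) - - 53(41) 53(59) 56(58) - 70(105) 80(129) 84(105) - - -
   small end: xmax 100.8 top 82.2
6.4333 tool X -46.7 Y -0.2 z 26.2 [0.1 0.3 0.3]
```

Request:
carry_out(
  offset=[
    [0,0,-0.3],
    [0,0,-0.3],
    [0,0,0],
    [0,0,0.4],
    [0,0,0],
  ],
  delta_rot=[
    [0,0,0],
    [0,0,0],
    [0,0,0],
    [0,0,0],
    [0,0,0],
  ],
)

```text
time: 6.95
tool_pos: [0.5271, -0.0176, 0.0262]
tcp_rot: [1.391, 1.081, -1.39]
wrist_force: [0.2, -0.2, -0.2]
width: -0.0
```

```bash
python3 mon.py e
```

```text
scene - - 37(26) 48(60) 71(81) 56(190) 56(138) 53(154) 64(53) 70(40) 80(67) 83(68) 82(65) - -
   small end: xmax 107.6 top 81.7
top - - 36(35) 77(15) - 53(35) 54(60) 58(62) - 71(84) 80(135) 84(84) 83(13) - -
   small end: xmax 104.1 top 82.2
6.95 tool X -44.7 Y -0.2 z 26.2 [ 0.2 -0.2 -0.2]
```

Request:
carry_out(
  offset=[
    [0,0,-0.3],
    [0,0,-0.3],
    [0,0,0],
    [0,0,0.4],
    [0,0,0],
  ],
  delta_rot=[
    [0,0,0],
    [0,0,0],
    [0,0,0],
    [0,0,0],
    [0,0,0],
  ],
)

```text
time: 7.47
tool_pos: [0.5277, -0.0157, 0.0263]
tcp_rot: [1.391, 1.081, -1.39]
wrist_force: [-0.1, 0.3, -0.9]
width: -0.0
```

```bash
python3 mon.py f
```

```text
scene - - 37(18) 43(64) 71(82) 56(175) 57(140) 54(160) 64(53) 70(41) 80(67) 83(53) 81(63) - -
   small end: xmax 109.0 top 81.5
top - - 36(29) 45(20) - 53(27) 54(61) 58(66) - 71(62) 81(138) 84(72) 80(11) - -
   small end: xmax 104.8 top 81.9
7.4667 tool X -42.7 Y -0.2 z 26.3 [-0.1  0.3 -0.9]
```

Request:
carry_out(
  offset=[
    [0,0,-0.3],
    [0,0,-0.3],
    [0,0,0],
    [0,0,0.4],
    [0,0,0],
  ],
  delta_rot=[
    [0,0,0],
    [0,0,0],
    [0,0,0],
    [0,0,0],
    [0,0,0],
  ],
)

```text
time: 7.98
tool_pos: [0.5281, -0.0137, 0.0262]
tcp_rot: [1.391, 1.081, -1.39]
wrist_force: [0.2, 0.0, -0.9]
width: -0.002
```

```bash
python3 mon.py g
```

```text
scene - - 36(13) 42(67) 73(74) 58(174) 56(156) 55(156) 66(52) 71(37) 82(67) 84(48) 83(68) - -
   small end: xmax 110.1 top 82.4
top - - 35(24) 69(22) - 52(25) 54(59) 58(66) - 71(45) 81(140) 84(69) 79(15) - -
   small end: xmax 107.6 top 82.7
7.9833 tool X -40.8 Y -0.1 z 26.2 [ 0.2  0.  -0.9]
```

Request:
carry_out(
  offset=[
    [0,0,-0.3],
    [0,0,-0.3],
    [0,0,0],
    [0,0,0.4],
    [0,0,0],
  ],
  delta_rot=[
    [0,0,0],
    [0,0,0],
    [0,0,0],
    [0,0,0],
    [0,0,0],
  ],
)

```text
time: 8.5
tool_pos: [0.5285, -0.0118, 0.0262]
tcp_rot: [1.391, 1.081, -1.391]
wrist_force: [-1.6, -0.1, 0.0]
width: 0.001
```

```bash
python3 mon.py h
```

```text
scene - - 49(10) 52(80) 71(65) 61(168) 59(173) 52(178) 58(54) 61(65) 68(58) 71(82) 72(128) - -
   small end: xmax 116.5 top 70.6
top - - 47(17) 78(28) - 55(20) 57(55) 57(66) 58(12) 62(20) 70(138) 73(110) 75(77) - -
   small end: xmax 110.9 top 72.9
8.5 tool X -38.8 Y -0.1 z 26.2 [-1.6 -0.1  0. ]
```

Request:
carry_out(
  offset=[
    [0,0,-0.3],
    [0,0,-0.3],
    [0,0,0],
    [0,0,0.4],
    [0,0,0],
  ],
  delta_rot=[
    [0,0,0],
    [0,0,0],
    [0,0,0],
    [0,0,0],
    [0,0,0],
  ],
)

```text
time: 9.02
tool_pos: [0.529, -0.0099, 0.0262]
tcp_rot: [1.391, 1.081, -1.391]
wrist_force: [0.2, -0.3, -0.3]
width: 0.004
```

```bash
python3 mon.py i
```

```text
scene - - - 64(71) 74(67) 69(159) 60(182) 52(202) 53(76) 52(74) 52(52) 54(110) 53(128) - -
   small end: xmax 120.1 top 52.9
top - - - 63(34) - 59(9) 59(54) 54(62) 52(20) - 55(122) 58(110) 57(112) - -
   small end: xmax 117.3 top 57.2
9.0167 tool X -36.8 Y -0.1 z 26.2 [ 0.2 -0.3 -0.3]
```

Request:
carry_out(
  offset=[
    [0,0,0.1],
    [0,0,0.1],
    [0,0,0.1],
    [0,0,0],
    [0,0,0],
  ],
  delta_rot=[
    [0,0,0],
    [0,0,0],
    [0,0,0],
    [0,0,0],
    [0,0,0],
  ],
)

```text
time: 9.53
tool_pos: [0.5284, -0.0128, 0.0263]
tcp_rot: [1.391, 1.081, -1.391]
wrist_force: [0.6, -0.3, -0.6]
width: -0.002
```

```bash
python3 mon.py j
```

```text
scene - - - 45(67) 69(63) 62(180) 57(159) 54(155) 64(53) 72(43) 82(56) 84(36) 83(67) - -
   small end: xmax 113.2 top 82.5
top - - 35(16) 73(29) - 53(20) 55(64) 58(66) - 71(34) 81(144) 84(53) 80(16) - -
   small end: xmax 110.0 top 81.9
9.5333 tool X -39.8 Y -0.2 z 26.3 [ 0.6 -0.3 -0.6]
```

Request:
carry_out(
  offset=[
    [0,0,0],
    [0,0,0],
    [0,0,0],
    [0,0,0],
    [0,0,0],
  ],
  delta_rot=[
    [0,0,0],
    [0,0,0],
    [0,0,0],
    [0,0,0],
    [0,0,0],
  ],
)

```text
time: 10.05
tool_pos: [0.5284, -0.0128, 0.0263]
tcp_rot: [1.39, 1.081, -1.391]
wrist_force: [-0.2, -0.6, -0.3]
width: 0.0
```

```bash
python3 mon.py k
```

```text
scene - - 36(9) 41(65) 75(65) 62(180) 57(163) 56(155) 65(53) 72(43) 82(54) 85(42) 81(63) - -
   small end: xmax 113.1 top 82.7
top - - 34(16) 74(30) - 53(20) 55(67) 59(65) - 72(33) 82(147) 84(57) 80(16) - -
   small end: xmax 110.2 top 82.4
10.05 tool X -39.7 Y -0.2 z 26.3 [-0.2 -0.6 -0.3]
```

Request:
carry_out(
  offset=[
    [0,0,-0.2],
    [0,0,-0.2],
    [0,0,-0.1],
    [0,0,-0.08],
    [0,0,-0.08],
  ],
  delta_rot=[
    [0,0,0],
    [0,0,0],
    [0,0,0],
    [0,0,0],
    [0,0,0],
  ],
)

```text
time: 10.57
tool_pos: [0.5301, -0.0065, 0.0264]
tcp_rot: [1.39, 1.081, -1.39]
wrist_force: [-0.2, -0.1, -0.0]
width: -0.004
```

Request:
carry_out(
  offset=[
    [0,0,0.1],
    [0,0,0.1],
    [0,0,0.1],
    [0,0,0.1],
    [0,0,0],
  ],
  delta_rot=[
    [0,0,0],
    [0,0,0],
    [0,0,0],
    [0,0,0],
    [0,0,0],
  ],
)

```text
time: 10.98
tool_pos: [0.5289, -0.0104, 0.0262]
tcp_rot: [1.391, 1.081, -1.391]
wrist_force: [-0.2, 0.6, -0.7]
width: -0.005
```

```bash
python3 mon.py l
```

```text
scene - - - 59(75) 73(66) 65(161) 60(183) 52(191) 55(67) 55(68) 58(54) 59(100) 60(136) - -
   small end: xmax 118.8 top 59.3
top - - 56(9) 78(32) - 59(13) 58(55) 54(60) 54(19) - 58(128) 61(107) 62(102) - -
   small end: xmax 115.1 top 60.6
10.9833 tool X -37.3 Y -0.1 z 26.2 [-0.2  0.6 -0.7]
```

Request:
carry_out(
  offset=[
    [0,0,0],
    [0,0,0],
    [0,0,0],
    [0,0,0],
    [0,0,0],
  ],
  delta_rot=[
    [0,0,0],
    [0,0,0],
    [0,0,0],
    [0,0,0],
    [0,0,0],
  ],
)

```text
time: 11.5
tool_pos: [0.5291, -0.0102, 0.0263]
tcp_rot: [1.391, 1.081, -1.39]
wrist_force: [-0.6, -0.3, 0.5]
width: -0.001
```

```bash
python3 mon.py m
```

```text
scene - - 36(9) 41(59) 74(61) 70(174) 57(164) 55(164) 66(52) 71(45) 82(57) 83(33) 82(68) - -
   small end: xmax 112.4 top 82.0
top - - 35(17) 38(28) - 54(17) 54(53) 59(60) 63(17) 74(11) 82(142) 83(59) 81(16) - -
   small end: xmax 110.6 top 82.7
11.5 tool X -37.1 Y -0.2 z 26.3 [-0.6 -0.3  0.5]
```

The push lifts the rod almost level, but it settles back, so the balance point is still just short of the edge. I'll go about 1.5 mm further.

Request:
carry_out(
  offset=[
    [0,0,-0.2],
    [0,0,-0.1],
    [0,0,-0.1],
    [0,0,-0.1],
    [0,0,-0.05],
  ],
  delta_rot=[
    [0,0,0],
    [0,0,0],
    [0,0,0],
    [0,0,0],
    [0,0,0],
  ],
)

```text
time: 12.02
tool_pos: [0.5305, -0.0045, 0.0262]
tcp_rot: [1.391, 1.081, -1.39]
wrist_force: [0.8, -1.0, 0.3]
width: -0.003
```

```bash
python3 mon.py n
```

```text
scene - - - 59(69) 73(56) 70(137) 60(193) 53(188) 54(67) 55(72) 58(55) 59(100) 59(131) - -
   small end: xmax 119.4 top 58.6
top - - 60(11) 61(35) - - 59(39) 54(55) 54(35) - 57(74) 58(112) 58(105) - -
   small end: xmax 115.8 top 57.7
12.0167 tool X -31.2 Y -0.2 z 26.2 [ 0.8 -1.   0.3]
```

Request:
carry_out(
  offset=[
    [0,0,0.1],
    [0,0,0.1],
    [0,0,0.1],
    [0,0,0.1],
    [0,0,0],
  ],
  delta_rot=[
    [0,0,0],
    [0,0,0],
    [0,0,0],
    [0,0,0],
    [0,0,0],
  ],
)

```text
time: 12.53
tool_pos: [0.5292, -0.009, 0.0262]
tcp_rot: [1.39, 1.081, -1.391]
wrist_force: [-0.9, -0.7, 0.4]
width: -0.0
```

Request:
carry_out(
  offset=[
    [0,0,0],
    [0,0,0],
    [0,0,0],
    [0,0,0],
    [0,0,0],
  ],
  delta_rot=[
    [0,0,0],
    [0,0,0],
    [0,0,0],
    [0,0,0],
    [0,0,0],
  ],
)

```text
time: 12.95
tool_pos: [0.5294, -0.0088, 0.0263]
tcp_rot: [1.39, 1.081, -1.391]
wrist_force: [-0.5, -1.5, -0.1]
width: -0.0
```

```bash
python3 mon.py o
```

```text
scene - - 36(9) 41(71) 72(53) 65(165) 58(166) 55(163) 64(54) 71(43) 81(65) 84(40) 82(77) - -
   small end: xmax 112.2 top 81.8
top - - 36(21) 39(26) - 53(14) 55(50) 58(59) 63(20) - 82(134) 84(78) 80(17) - -
   small end: xmax 110.1 top 82.9
12.95 tool X -35.7 Y -0.2 z 26.3 [-0.5 -1.5 -0.1]
```

Request:
carry_out(
  offset=[
    [0,0,-0.2],
    [0,0,-0.15],
    [0,0,-0.1],
    [0,0,-0.1],
    [0,0,-0.05],
  ],
  delta_rot=[
    [0,0,0],
    [0,0,0],
    [0,0,0],
    [0,0,0],
    [0,0,0],
  ],
)

```text
time: 13.47
tool_pos: [0.5309, -0.0029, 0.0262]
tcp_rot: [1.39, 1.081, -1.39]
wrist_force: [-0.1, -1.7, -0.5]
width: -0.001
```

```bash
python3 mon.py p
```

```text
scene - - - 58(69) 65(58) 65(126) 60(185) 54(211) 54(65) 55(71) 58(51) 60(105) 60(139) - -
   small end: xmax 118.8 top 59.3
top - - 59(9) 58(37) - - 58(30) 53(53) 54(44) - 59(61) 60(110) 60(107) - -
   small end: xmax 117.6 top 59.9
13.4667 tool X -29.6 Y -0.2 z 26.2 [-0.1 -1.7 -0.5]
```

Request:
carry_out(
  offset=[
    [0,0,0.1],
    [0,0,0.1],
    [0,0,0.1],
    [0,0,0.1],
    [0,0,0],
  ],
  delta_rot=[
    [0,0,0],
    [0,0,0],
    [0,0,0],
    [0,0,0],
    [0,0,0],
  ],
)

```text
time: 13.98
tool_pos: [0.5298, -0.007, 0.0263]
tcp_rot: [1.391, 1.081, -1.391]
wrist_force: [0.1, -0.3, 0.3]
width: 0.002
```

Request:
carry_out(
  offset=[
    [0,0,0],
    [0,0,0],
    [0,0,0],
    [0,0,0],
    [0,0,0],
  ],
  delta_rot=[
    [0,0,0],
    [0,0,0],
    [0,0,0],
    [0,0,0],
    [0,0,0],
  ],
)

```text
time: 14.4
tool_pos: [0.5299, -0.0068, 0.0263]
tcp_rot: [1.39, 1.081, -1.39]
wrist_force: [0.4, -0.2, 0.3]
width: -0.004
```

```bash
python3 mon.py q
```

```text
scene - - - 57(78) 79(57) 64(151) 60(187) 53(186) 56(66) 56(73) 60(49) 62(98) 62(138) - -
   small end: xmax 119.6 top 61.8
top - - 56(9) 58(33) - - 58(45) 54(59) 55(31) - 58(96) 61(113) 62(109) - -
   small end: xmax 116.4 top 61.0
14.4 tool X -33.6 Y -0.2 z 26.3 [ 0.4 -0.2  0.3]
```

Request:
carry_out(
  offset=[
    [0,0,0],
    [0,0,0],
    [0,0,0],
    [0,0,0],
    [0,0,0],
  ],
  delta_rot=[
    [0,0,0],
    [0,0,0],
    [0,0,0],
    [0,0,0],
    [0,0,0],
  ],
)

```text
time: 14.92
tool_pos: [0.5299, -0.0069, 0.0263]
tcp_rot: [1.391, 1.081, -1.391]
wrist_force: [0.4, 0.6, 0.6]
width: 0.003
```

```bash
python3 mon.py r
```

```text
scene - - - 55(71) 76(59) 67(153) 59(194) 53(179) 56(68) 57(70) 62(48) 64(99) 64(134) - -
   small end: xmax 119.5 top 63.7
top - - 54(11) 56(33) - 56(10) 58(45) 55(59) 55(31) - 63(102) 64(108) 65(107) - -
   small end: xmax 116.2 top 64.1
14.9167 tool X -33.6 Y -0.2 z 26.3 [0.4 0.6 0.6]
```

Request:
carry_out(
  offset=[
    [0,0,0],
    [0,0,0],
    [0,0,0],
    [0,0,0],
    [0,0,0],
  ],
  delta_rot=[
    [0,0,0],
    [0,0,0],
    [0,0,0],
    [0,0,0],
    [0,0,0],
  ],
)

```text
time: 15.43
tool_pos: [0.5299, -0.0068, 0.0263]
tcp_rot: [1.391, 1.081, -1.39]
wrist_force: [-0.1, -0.3, -0.7]
width: -0.0
```

```bash
python3 mon.py s
```

```text
scene - - - 60(72) 73(60) 65(143) 60(199) 53(185) 55(72) 55(69) 57(54) 60(98) 59(134) - -
   small end: xmax 120.0 top 58.9
top - - 57(9) 58(35) - - 57(46) 54(59) 53(31) - 58(98) 60(110) 60(105) - -
   small end: xmax 116.7 top 59.8
15.4333 tool X -33.6 Y -0.2 z 26.3 [-0.1 -0.3 -0.7]
```

It now rocks near level on its own, with the balance point just past the edge. I'll let it settle, then move it about 3 mm further for margin.

Request:
carry_out(
  offset=[
    [0,0,0],
    [0,0,0],
    [0,0,0],
    [0,0,0],
    [0,0,0],
  ],
  delta_rot=[
    [0,0,0],
    [0,0,0],
    [0,0,0],
    [0,0,0],
    [0,0,0],
  ],
)

```text
time: 15.95
tool_pos: [0.5299, -0.0069, 0.0263]
tcp_rot: [1.39, 1.081, -1.39]
wrist_force: [-0.7, -0.2, 0.1]
width: 0.003
```

Request:
carry_out(
  offset=[
    [0,0,0],
    [0,0,0],
    [0,0,0],
    [0,0,0],
    [0,0,0],
  ],
  delta_rot=[
    [0,0,0],
    [0,0,0],
    [0,0,0],
    [0,0,0],
    [0,0,0],
  ],
)

```text
time: 16.37
tool_pos: [0.5299, -0.0069, 0.0263]
tcp_rot: [1.39, 1.081, -1.39]
wrist_force: [-0.7, 0.2, 0.0]
width: -0.001
```

Request:
carry_out(
  offset=[
    [0,0,-0.15],
    [0,0,-0.1],
    [0,0,-0.05],
    [0,0,-0.05],
    [0,0,-0.05],
  ],
  delta_rot=[
    [0,0,0],
    [0,0,0],
    [0,0,0],
    [0,0,0],
    [0,0,0],
  ],
)

```text
time: 16.78
tool_pos: [0.5309, -0.0029, 0.0263]
tcp_rot: [1.39, 1.081, -1.39]
wrist_force: [0.2, -0.8, -0.4]
width: 0.002
```

Request:
carry_out(
  offset=[
    [0,0,-0.05],
    [0,0,-0.05],
    [0,0,-0.05],
    [0,0,-0.05],
    [0,0,-0.05],
  ],
  delta_rot=[
    [0,0,0],
    [0,0,0],
    [0,0,0],
    [0,0,0],
    [0,0,0],
  ],
)

```text
time: 17.2
tool_pos: [0.5315, -0.0008, 0.0264]
tcp_rot: [1.39, 1.08, -1.391]
wrist_force: [-0.8, -3.0, 1.7]
width: -0.005
```

```bash
python3 mon.py t
```

```text
scene - - - 59(67) 75(56) 62(120) 60(191) 55(207) 54(70) 54(74) 55(56) 58(101) 58(117) 54(28) -
   small end: xmax 122.3 top 57.4
top - - - 59(38) - - 58(29) 54(50) 54(47) - 57(36) 58(115) 58(114) - -
   small end: xmax 119.4 top 58.2
17.2 tool X -27.4 Y -0.3 z 26.4 [-0.8 -3.   1.7]
```

Request:
carry_out(
  offset=[
    [0,0,0.1],
    [0,0,0.2],
    [0,0,0.3],
    [0,0,0.3],
    [0,0,0.3],
  ],
  delta_rot=[
    [0,0,0],
    [0,0,0],
    [0,0,0],
    [0,0,0],
    [0,0,0],
  ],
)

```text
time: 17.72
tool_pos: [0.5284, -0.0123, 0.0262]
tcp_rot: [1.391, 1.081, -1.39]
wrist_force: [0.9, -0.1, -0.8]
width: -0.001
```

Request:
carry_out(
  offset=[
    [0,0,0],
    [0,0,0],
    [0,0,0],
    [0,0,0],
    [0,0,0],
  ],
  delta_rot=[
    [0,0,0],
    [0,0,0],
    [0,0,0],
    [0,0,0],
    [0,0,0],
  ],
)

```text
time: 18.13
tool_pos: [0.5286, -0.0121, 0.0263]
tcp_rot: [1.391, 1.081, -1.39]
wrist_force: [-0.5, 0.5, 0.2]
width: -0.001
```

```bash
python3 mon.py u; python3 -c "
import cv2;a=cv2.imread('pics/top_u.png')[160:250,200:340];b=cv2.imread('pics/scene_u.png')[190:290,210:350]
import numpy as np;cv2.imwrite('pics/u.png',np.vstack([cv2.resize(x,(420,290),interpolation=2) for x in(a,b)]))"
```

```text
scene - - - 59(75) 73(68) 62(161) 60(191) 53(191) 55(74) 54(68) 57(56) 60(98) 59(123) 57(24) -
   small end: xmax 122.0 top 58.9
top - - - 60(43) - 59(12) 59(65) 54(67) 52(12) 53(16) 55(133) 59(112) 59(118) - -
   small end: xmax 119.1 top 58.3
18.1333 tool X -39.1 Y -0.2 z 26.3 [-0.5  0.5  0.2]
```

View pics/u.png

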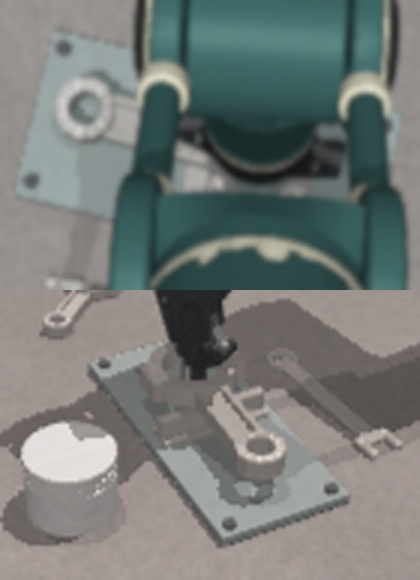

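The rod lies level and free, with the small end raised off the plate in the scene view. Next I'll lift the fingers straight out.

Request:
carry_out(
  offset=[
    [-0.5,0,0],
    [-0.8,0,0],
    [-1,0,0],
    [-1,0,0],
    [-1,0,0],
  ],
  delta_rot=[
    [0,0,0],
    [0,0,0],
    [0,0,0],
    [0,0,0],
    [0,0,0],
  ],
)

```text
time: 18.65
tool_pos: [0.5291, -0.0122, 0.071]
tcp_rot: [1.391, 1.08, -1.389]
wrist_force: [-0.0, 0.1, 0.3]
width: 0.002
```

Request:
carry_out(
  offset=[
    [-3,0,0],
    [-3,0,0],
    [-3,0,0],
    [-3,0,0],
    [-3,0,0],
  ],
  delta_rot=[
    [0,0,0],
    [0,0,0],
    [0,0,0],
    [0,0,0],
    [0,0,0],
  ],
)

```text
time: 19.07
tool_pos: [0.5285, -0.0122, 0.2222]
tcp_rot: [1.391, 1.08, -1.389]
wrist_force: [0.3, -0.9, -0.3]
width: -0.004
```

Request:
carry_out(
  offset=[
    [0,0,3.5],
    [0,0,3.5],
    [0,0,3.5],
    [0,0,3.5],
    [0,0,3.5],
  ],
  delta_rot=[
    [0,0,0],
    [0,0,0],
    [0,0,0],
    [0,0,0],
    [0,0,0],
  ],
)

```text
time: 19.48
tool_pos: [0.485, -0.1831, 0.221]
tcp_rot: [1.391, 1.079, -1.389]
wrist_force: [-0.0, 0.2, -0.0]
width: 0.002
```

Request:
carry_out(
  offset=[
    [0,0,3],
    [0,0,3],
    [0,0,2],
    [0,0,0],
    [0,0,0],
  ],
  delta_rot=[
    [0,0,0],
    [0,0,0],
    [0,0,0],
    [0,0,0],
    [0,0,0],
  ],
)

```text
time: 19.9
tool_pos: [0.4654, -0.2601, 0.2203]
tcp_rot: [1.393, 1.078, -1.391]
wrist_force: [0.2, 1.0, 0.0]
width: -0.003
```

Request:
carry_out(
  offset=[
    [0,0,0],
    [0,0,0],
    [0,0,0],
    [0,0,0],
    [0,0,0],
  ],
  delta_rot=[
    [0,0,0],
    [0,0,0],
    [0,0,0],
    [0,0,0],
    [0,0,0],
  ],
)

```text
time: 20.32
tool_pos: [0.4659, -0.2585, 0.2193]
tcp_rot: [1.39, 1.082, -1.39]
wrist_force: [-0.6, 0.3, 0.8]
width: 0.002
```

```bash
python3 mon.py v
```

```text
scene - - - 59(144) 59(107) 60(119) 59(170) 52(192) 55(67) 55(72) 55(53) 59(104) 59(128) 56(20) -
   small end: xmax 121.4 top 58.3
top - - 58(12) 58(205) 59(187) 59(178) 59(230) 52(225) 53(126) 54(128) 55(133) 59(114) 59(116) - -
   small end: xmax 117.9 top 58.1
20.3167 tool X -293.3 Y -0.2 z 219.3 [-0.6  0.3  0.8]
```

Request:
carry_out(
  offset=[
    [0,0,0],
    [0,0,0],
    [0,0,0],
    [0,0,0],
    [0,0,0],
  ],
  delta_rot=[
    [0,0,0],
    [0,0,0],
    [0,0,0],
    [0,0,0],
    [0,0,0],
  ],
)

```text
time: 20.83
tool_pos: [0.4656, -0.2594, 0.2193]
tcp_rot: [1.391, 1.081, -1.391]
wrist_force: [-0.3, -0.7, -0.2]
width: -0.002
```

Request:
carry_out(
  offset=[
    [0,0,0],
    [0,0,0],
    [0,0,0],
    [0,0,0],
    [0,0,0],
  ],
  delta_rot=[
    [0,0,0],
    [0,0,0],
    [0,0,0],
    [0,0,0],
    [0,0,0],
  ],
)

```text
time: 21.25
tool_pos: [0.4656, -0.2593, 0.2193]
tcp_rot: [1.391, 1.081, -1.391]
wrist_force: [-0.1, -0.3, 0.1]
width: -0.002
```

Request:
carry_out(
  offset=[
    [0,0,0],
    [0,0,0],
    [0,0,0],
    [0,0,0],
    [0,0,0],
  ],
  delta_rot=[
    [0,0,0],
    [0,0,0],
    [0,0,0],
    [0,0,0],
    [0,0,0],
  ],
)

```text
time: 21.67
tool_pos: [0.4656, -0.2593, 0.2193]
tcp_rot: [1.39, 1.081, -1.39]
wrist_force: [-0.3, -0.0, -0.3]
width: 0.002
```

```bash
python3 mon.py w; python3 -c "
import cv2;a=cv2.imread('pics/top_w.png');b=cv2.imread('pics/scene_w.png')[190:290,210:350]
import numpy as np;cv2.imwrite('pics/w.png',np.vstack([cv2.resize(x,(400,290),interpolation=2) for x in(a,b)]))"
```

```text
scene - - - 59(144) 59(105) 59(121) 59(169) 52(195) 54(64) 55(74) 56(55) 59(105) 59(117) 57(28) -
   small end: xmax 121.5 top 58.6
top - - 60(12) 58(205) 59(186) 59(179) 58(232) 52(224) 54(127) 54(127) 55(134) 59(112) 59(118) - -
   small end: xmax 118.4 top 58.4
21.6667 tool X -294.1 Y -0.1 z 219.3 [-0.3 -0.  -0.3]
```

View pics/w.png

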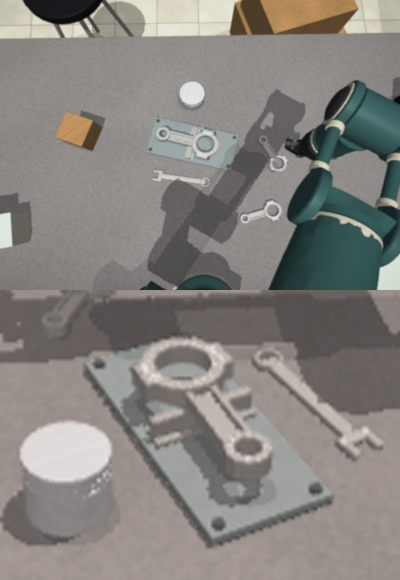

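The rod is level, with both ring tops at 58–59 mm, unchanged 1.3 s later. It is clear of the plate, and the other things are where they were.

```bash
python3 -c "
from workcell import *
print(finish_job())"
```

```text
the job is handed in; nothing more can be done
None
```

The connecting rod is balanced level across the bar, with its big end on the same side as before. I handed the job in at about 22 s of the 72 s allowed.

- **How:** I pushed the rod with shut fingertips inside the big hole, letting go after each small step to see whether it stayed up. It fell back three times while its balance point was still short of the edge. Once it stayed level by itself, I pushed it about 2.5 mm further for margin, then withdrew.
- **Last checks:** With the arm clear, both rings' top faces measured 58–59 mm above the counter; level on the crest would be 58 mm. Two readings 1.3 s apart agreed to within 1–2 mm. The wrist force stayed near zero.
- **Other things:** In the last pictures the piston, wrench, carton and smaller rods look unmoved. The can is behind the arm in that top view, so I did not see it there, but the arm passed well above it.
- **Disagreement:** The scene and top cameras differ by about 3 mm on where the small end lies. This does not affect the balance result.

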